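# Stroke the turn buttons of a print frame open

## Task

The back board of the picture frame lying face down is held by a row of four brass turn buttons. Starting at the red corner, run your fingertips lightly along the row and push one button after another fully off the board, until it lies along its rail. Do not pick anything up: the frame stays lying where it is, the pebble and the clip stay lying on its back and the other things on the table are left alone.

Things in the scene. Friction and masses are not known exactly. Their poses are not given: they have to be found in the camera images.
- print_frame: picture frame lying face down, loose, 1 kg, 150 mm (x) by 220 mm (y); origin: centre of the underside, z up. Wooden rails 26 mm wide, 22 mm high (dark lip on the +x rail no higher); cardboard back board between, top at 18 mm. The -x rail carries a row of four brass turn buttons along y; the corner at -x, -y beside button 1 has a red shoe 23 mm high. Pebble and clip lie on the board's +x half.
- button_1 (a joint): turn button 1, counted from the red corner: brass bar 8 mm wide at 22.5-29.5 mm height, reaching 34 mm from its pivot (8 mm tail behind). Turns about the vertical, friction 0.2 N at its end; stays put. 0 rad: points along frame +x, square over the board; grows toward frame +y, away from the red corner; stops at -0.35 and 1.55 (along the rail). Clear of the board from 1.3.
- pivot_1 (a point): pivot of turn button 1, on the rail's top, 22 mm above the table, 13 mm from the board's edge (frame x -62 mm, y -69 mm); round boss of 6 mm radius, screw head up to 31.5 mm
- button_2 (a joint): turn button 2, counted from the red corner: brass bar 8 mm wide at 22.5-29.5 mm height, reaching 34 mm from its pivot (8 mm tail behind). Turns about the vertical, friction 0.2 N at its end; stays put. 0 rad: points along frame +x, square over the board; grows toward frame +y, away from the red corner; stops at -0.35 and 1.55 (along the rail). Clear of the board from 1.3.
- pivot_2 (a point): pivot of turn button 2, on the rail's top, 22 mm above the table, 13 mm from the board's edge (frame x -62 mm, y -23 mm); round boss of 6 mm radius, screw head up to 31.5 mm
- button_3 (a joint): turn button 3, counted from the red corner: brass bar 8 mm wide at 22.5-29.5 mm height, reaching 34 mm from its pivot (8 mm tail behind). Turns about the vertical, friction 0.2 N at its end; stays put. 0 rad: points along frame +x, square over the board; grows toward frame +y, away from the red corner; stops at -0.35 and 1.55 (along the rail). Clear of the board from 1.3.
- pivot_3 (a point): pivot of turn button 3, on the rail's top, 22 mm above the table, 13 mm from the board's edge (frame x -62 mm, y 23 mm); round boss of 6 mm radius, screw head up to 31.5 mm
- button_4 (a joint): turn button 4, counted from the red corner: brass bar 8 mm wide at 22.5-29.5 mm height, reaching 34 mm from its pivot (8 mm tail behind). Turns about the vertical, friction 0.2 N at its end; stays put. 0 rad: points along frame +x, square over the board; grows toward frame +y, away from the red corner; stops at -0.35 and 1.55 (along the rail). Clear of the board from 1.3.
- pivot_4 (a point): pivot of turn button 4, on the rail's top, 22 mm above the table, 13 mm from the board's edge (frame x -62 mm, y 69 mm); round boss of 6 mm radius, screw head up to 31.5 mm
- pebble: dark pebble 40x42x19 mm lying on the frame's back board; origin: underside centre
- clip: black metal bulldog clip 58x32x12 mm lying on the back board; origin: underside centre
- cork_block: cork block 60x95x38 mm, loose, left of the frame; origin: underside centre
- tongs: wooden tongs with red tips 18x214x25 mm, loose, right of the frame; origin: underside near the middle, long axis y
- dropper: brown bottle with a black cap, 33 mm across, 75 mm tall, loose, upright behind the frame to the right; origin: underside centre

How it is judged:
On the way, in this order (a step that is already met when the one before it is completed fails the run):
1. turn button 1 is pushed off the board, the ones after it still being on it (value of joint button_1 above 1.25 rad), for 0.05 s.
2. turn button 2 is pushed off the board, the ones after it still being on it (value of joint button_2 above 1.25 rad), for 0.05 s.
3. turn button 3 is pushed off the board, the ones after it still being on it (value of joint button_3 above 1.25 rad), for 0.05 s.
4. turn button 4 is pushed off the board, the ones after it still being on it (value of joint button_4 above 1.25 rad), for 0.05 s.
At the end, for the whole second after the job is handed in: all four turn buttons stand at more than 1.25 rad, that is off the board along their rail; the frame lies flat and at rest on the table, with the pebble and the clip still on its back board (value of joint each of button_1, button_2, button_3, button_4 above 1.25 rad and height (world z) of print_frame below 0.006 m and angle between print_frame's own z axis and vertical below 0.04 rad and linear speed of print_frame below 0.01 m/s and z of each of pebble, clip in the frame of print_frame above 0.012 m); the robot touches nothing.
It fails at once if the frame is shoved more than 25 mm (at its origin or at either end of the row) (distance of any of print_frame, pivot_1, pivot_4 from where it was at the start of the episode above 0.025 m).
It fails at once if the frame is lifted more than 10 mm or tipped (height (world z) of print_frame above 0.01 m or angle between print_frame's own z axis and vertical above 0.08 rad).
It fails at once if the fingers press on the frame or its buttons with more than 20 N (contact force between the fingers and print_frame above 20 N).
It fails at once if the pebble, the clip or another loose thing is picked up or pushed more than 30 mm (distance of any of pebble, clip, cork_block, tongs, dropper from where it was at the start of the episode above 0.03 m).
It fails at once if the brown bottle is knocked over (angle between dropper's own z axis and vertical above 0.5 rad).
It also fails if it takes over 40 s, if anything falls off the work surface, if the arm or the gripper's body presses on something with over 40 N, if the wrist force passes 120 N, or if a joint passes its speed limit or range.

## Robot

A 7-joint arm with a two-finger parallel gripper is mounted at the origin on a cart in front of the work surface, level with it; the furniture and walls round the work are solid. World frame = base frame: x ahead of the robot, y to its left, z up, the work surface at z = 0. Lengths are in m, angles in rad, forces in N, time in s.
With the tool pointing down it reaches from about 0.4 to 0.875 m from the base axis. Payload 6.5 kg.
Tool frame: the origin (TCP) lies midway between the tips of the shut fingers; the grasp point (between the pads) lies 19 mm behind it; z points along the fingers, y is the line along which they close (so a half turn about z gives the same grasp; the last joint's range is limited). The gripper opens to 85 mm and grips with 20 to 120 N. Pads are 22 mm wide; open, the fingers measure 114 mm over their backs; the gripper's body (76 mm by 85 mm) begins 54 mm behind the grasp point. The pads swing forward as they close: fully open they stand 13 mm farther back than shut.
Start: joints at [-1.211, 0.536, -0.004, 1.538, 0.003, 1.067, -0.071], TCP at [0.268, 0.592, 0.231] pointing down, gripper open.
Joint ranges: [-2.7, 2.7], [-0.37, 2.16], [-1.27, 1.26], [0.24, 2.4], [-1.31, 4.45], [0.19, 1.91], [-2.76, 2.76]. Speed limits (rad/s): [2.39, 2.39, 3.14, 3.14, 3.14, 3.14, 3.14].

## Interface

Orientations are given as a unit quaternion [w, x, y, z].
In Python, from rig import env gives the robot as it stands.
- The arm moves only by the tool shift_gripper, called as name(argument=value, ...), one argument or row to a line, values as JSON. Schema: {"type":"object","properties":{"offsets":{"type":"array","items":{"type":"object","properties":{"aperture":{"type":"number"},"d":{"type":"array","items":{"type":"number"},"minItems":3,"maxItems":3},"spin":{"type":"number"}},"additionalProperties":false,"required":["aperture"]},"minItems":1,"maxItems":8},"only":{"type":"string"},"quiet":{"type":"boolean"},"lines":{"type":"string"}},"required":["offsets"],"additionalProperties":false}. offsets is a list of rows, 1 to 8 of them, each an object with the fields aperture (the finger opening in m), d (a list: dx, dy, dz in shares of the most that a row can go, 1 being 50 mm), spin (a turn about the tool's z in parts of the range, where 1.0 means 2 pi rad); a field left out counts as zero (the opening has to be given); each row shifts and turns the commanded pose from where the row before left it, along the tool's axes as they then stand; what a row does not reach is not made up. A row lasts 1/10 s, in which the tool goes at most 0.05 m and 0.15 rad, less where a joint would pass 70% of its speed; a pose out of reach is approached as far as the arm can. The fingers move at their own pace and stop on an object; the grip force is fixed at half the most. Time passes only in rows, so rows that do not move let the fingers close. The tool returns the time, the measured TCP pose, the force, the opening and the grip force at its end. only (a regular expression) keeps the lines of the reply that match it, lines (a string "A,B") keeps lines A to B, and quiet returns only ok. Input that does not fit is refused with a message, and nothing moves.
- env.state(): the state, without advancing time (a new reading comes with each control period).
- env.get_image(name): name is "side" or "top" or "wrist"; returns a dict with "image" (480x640x3 uint8, red, green, blue), "depth" (480x640 float32, m along the optical axis (not along the pixel's ray), 0 where there is no reading), "fx", "fy", "cx", "cy" (pixels), "cam_to_world" (4x4, takes a point from camera to world coordinates); the wrist camera has in their place "mount" (4x4, takes a point from camera to tool coordinates, whose origin is the TCP and whose axes are the flange's). Camera axes: x right, y down, z forward; pixel columns grow to the right and rows downward; lengths in m; the calibration is good to about 2 mm. A picture is of the moment at which its call begins: read the wrist's pose just before it.
- env.hand_in(): hands the job in; it is judged then, once.
The state is a dict: "clock": time; "qpos": joint angles; "joint_velocities": joint speeds; "tau": joint torques, N m; "position": TCP position; "orientation": TCP orientation; "ft_force": force on the tool from outside, world axes, zero at the start; "ft_torque": the same for the moment, N m; "finger_gap": finger opening in m; "grasp_force": force on a finger pad.
Only numpy, scipy, OpenCV 4.12 (cv2) and the standard library are available. Lean on these libraries where they do the work, as an engineer would, in place of code of your own. Each camera call takes 0.05 s, during which the arm holds its last target. There are 200 camera calls.

## Working session

There is one attempt and no reset: what is moved stays moved. The work goes in short steps, Python scripts to look and compute and a tool call to move; the robot and the scene stay as the last step left them, time stands still between calls to the robot, and variables do not carry over. Pictures are saved under pics/ and viewed, at most 10 in all, crops included, and the job is handed in when it is done.

```bash
mkdir -p pics; ls
```

Run:
```python
from rig import env
import cv2,numpy as np
s=env.state();print(s)
a=env.get_image("top");np.savez("top0.npz",**a)
cv2.imwrite("pics/top0.png",a["image"][:,:,::-1])
print(a["cam_to_world"],a["fx"],a["cx"],a["cy"])
```

```text
pics
rig.py
{'clock': 0.0, 'qpos': array([-1.21118849,  0.53718043, -0.00443906,  1.53888696,  0.00257187,
        1.06732459, -0.07122849]), 'joint_velocities': array([-0.00122372,  0.00111873,  0.0018133 ,  0.00151096, -0.00119469,
       -0.00150641,  0.00032888]), 'tau': array([-1.41213872e-05, -5.83409464e+01,  1.04873411e+00, -2.59110492e+01,
        1.23524902e-02,  9.46043059e-03,  6.09396906e-06]), 'position': array([0.26822791, 0.59136041, 0.23039846]), 'orientation': array([-1.37021851e-04,  2.11284266e-01,  9.77424245e-01, -8.86313648e-04]), 'ft_force': array([-0.62079211,  0.482453  , -0.57773791]), 'ft_torque': array([-0.0238452 , -0.00357038, -0.00781051]), 'grasp_force': 0.0, 'finger_gap': 0.08504339196603491}
[[ 9.23308326e-04 -9.91282456e-01  1.31750676e-01  4.08461423e-01]
 [-9.99997831e-01 -1.16124665e-03 -1.72915322e-03  2.40975069e-02]
 [ 1.86707428e-03 -1.31748794e-01 -9.91281378e-01  1.18485436e+00]
 [ 0.00000000e+00  0.00000000e+00  0.00000000e+00  1.00000000e+00]] 470.86756124052886 321.6381024686061 236.32087358521835
```

View pics/top0.png

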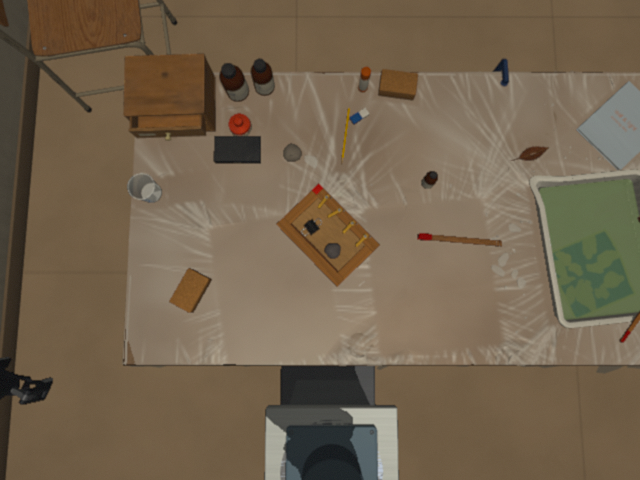

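The picture shows the frame at about (328,235), with the red shoe at (318,189). The button row runs from there to about (375,243), and the pebble and clip lie lower left. I'll measure next.

Create h.py:
```python
import numpy as np,cv2
def ray(a,u,v,z):
    T=a["cam_to_world"];d=T[:3,:3]@np.array([(u-a["cx"])/a["fx"],(v-a["cy"])/a["fy"],1]);o=T[:3,3]
    return o+d*(z-o[2])/d[2]
```

Run:
```python
import numpy as np,cv2
from h import ray
from rig import env
a=dict(np.load("top0.npz"));im=a["image"][:,:,::-1].copy()
cv2.imwrite("pics/crop.png",cv2.resize(im[175:295,265:395],None,fx=5,fy=5,interpolation=cv2.INTER_CUBIC))
hsv=cv2.cvtColor(im,cv2.COLOR_BGR2HSV)
def blobs(m,z,mn):
    n,l,s,c=cv2.connectedComponentsWithStats(m)
    for i in range(1,n):
        if s[i,4]>=mn:
            p=np.argwhere(l==i)[:,::-1].astype(np.float32)
            print(s[i,4],c[i].round(1),ray(a,*c[i],z).round(4),cv2.minAreaRect(p))
roi=np.zeros(im.shape[:2],np.uint8);roi[175:295,265:395]=255
print("red");blobs(cv2.inRange(hsv,(0,190,100),(6,255,255))&roi,.023,5)
print("brass");blobs(cv2.inRange(hsv,(19,120,140),(32,255,255))&roi,.0295,5)
b=env.get_image("side");np.savez("side0.npz",**b)
cv2.imwrite("pics/side0.png",b["image"][:,:,::-1]);print(b["cam_to_world"])
```

```text
red
58 [317.  188.9] [0.6835 0.0338 0.023 ] ((317.0000305175781, 188.99998474121094), (5.656853675842285, 8.485280990600586), 45.0)
brass
22 [321.5 202.6] [0.6469 0.0224 0.0295] ((321.8032531738281, 202.33602905273438), (2.1766269207000732, 10.755098342895508), 39.80556869506836)
23 [332.9 213.5] [ 0.6194 -0.0058  0.0295] ((333.0, 213.5000457763672), (1.7888542413711548, 11.180339813232422), 63.43495178222656)
24 [346.6 228.5] [ 0.5818 -0.0398  0.0295] ((347.0, 228.5), (2.1213202476501465, 10.60660171508789), 45.0)
26 [359.7 241.4] [ 0.5494 -0.0721  0.0295] ((360.0, 241.5), (2.1213202476501465, 10.60660171508789), 45.0)
[[ 0.8323593  -0.24674177  0.49628267  0.11261207]
 [-0.55362612 -0.41216141  0.72361668 -0.66322956]
 [ 0.02600211 -0.87706412 -0.47966907  0.50497316]
 [ 0.          0.          0.          1.        ]]
```

View pics/crop.png

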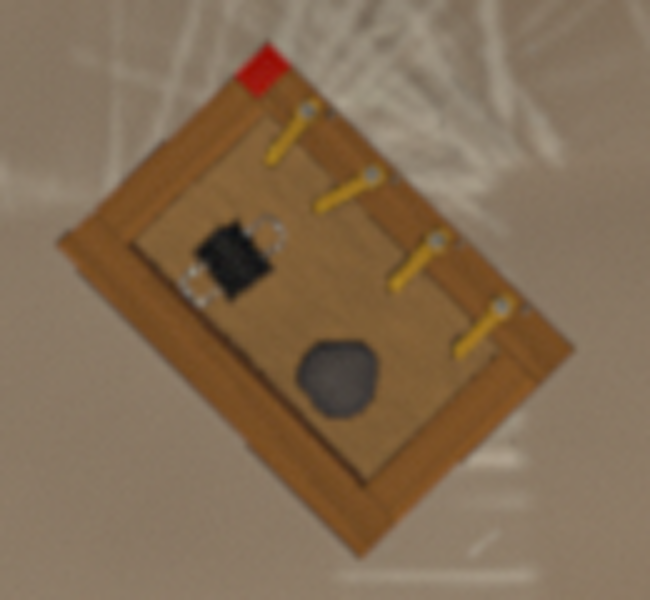

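View pics/side0.png

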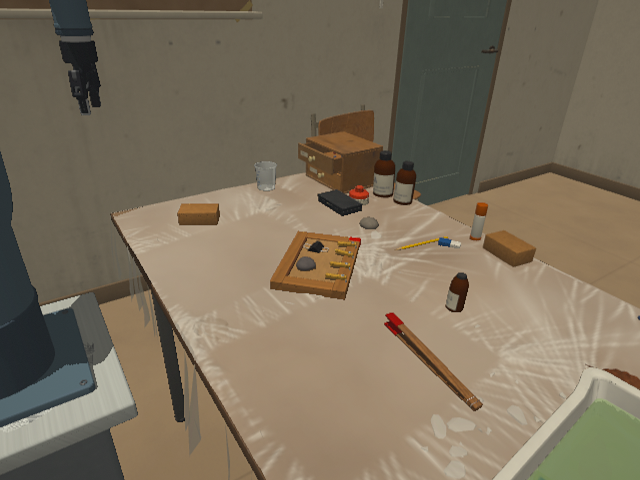

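The crop shows the red shoe at upper left. The screw heads are at crop (307,111), (372,175), (437,240) and (502,306). All four buttons are roughly square over the board (button 2 leans slightly back), and the clip and pebble are well clear of the row. The side view agrees.

Plan: with the fingers shut and the pad width across the row, make one straight sweep along frame +y with the pad edge about 9 mm from the pivot line.

Add to h.py:
```python
from scipy.spatial.transform import Rotation as R
def frame():
    a=dict(np.load("top0.npz"))
    c=np.array([(307,111),(372,175),(437,240),(502,306)],float)
    P=np.array([ray(a,265+(u+.5)/5-.5,175+(v+.5)/5-.5,.031) for u,v in c])[:,:2]
    t=np.array([-69,-23,23,69])*1e-3
    ey=(t[:,None]*(P-P.mean(0))).sum(0);L=np.linalg.norm(ey)/(t@t);ey/=np.linalg.norm(ey)
    ex=np.array([ey[1],-ey[0]])
    return P.mean(0)+.062*ex,ex,ey,P,L
def goto(s,xf,yf,z):
    O,ex,ey,P,L=frame();M=R.from_quat(np.roll(s["orientation"],-1)).as_matrix()
    p=np.r_[O+ex*xf+ey*yf,z];d=p-s["position"]
    tx=M[:2,0];turn=np.arctan2(ex@M[:2,1],ex@tx)
    rel=s["position"][:2]-O
    print("in frame",(rel@ex).round(4),(rel@ey).round(4),s["position"][2].round(4),"tool delta",(M.T@d).round(4),"turn",turn.round(3),"F",s["ft_force"].round(2),s["clock"])
    print("ex,ey in tool",(M.T@np.r_[ex,0]).round(3),(M.T@np.r_[ey,0]).round(3))
```

Run:
```python
from h import *
from rig import env
print(frame())
goto(env.state(),-.042,-.095,.08)
a=dict(np.load("top0.npz"));O,ex,ey,P,L=frame()
for n,b in(("top0",None),("side0",None)):
    b=dict(np.load(n+".npz"));hsv=cv2.cvtColor(b["image"],cv2.COLOR_RGB2HSV);m=cv2.inRange(hsv,(0,190,100),(6,255,255))
    k,l,s,c=cv2.connectedComponentsWithStats(m)
    for i in range(1,k):
        if s[i,4]>20:
            p=ray(b,*c[i],.022)[:2]
            if np.linalg.norm(p-O)<.2: print(n,c[i],p,((p-O)@ex,(p-O)@ey))
b=dict(np.load("side0.npz"));hsv=cv2.cvtColor(b["image"],cv2.COLOR_RGB2HSV);m=cv2.inRange(hsv,(19,120,140),(32,255,255));m[:, :320]=0;m[:225]=0;m[290:]=0;m[:,370:]=0
k,l,s,c=cv2.connectedComponentsWithStats(m)
for i in range(1,k):
    if s[i,4]>8: p=ray(b,*c[i],.0285)[:2];print(c[i],s[i,4],p,((p-O)@ex,(p-O)@ey))
for p in[(321.5,202.6),(332.9,213.5),(346.6,228.5),(359.7,241.4)]:
    p=ray(a,*p,.0295)[:2];print("top",p,((p-O)@ex,(p-O)@ey))
```

```text
(array([0.56908331, 0.00720147]), array([-0.70037314,  0.7137769 ]), array([-0.7137769 , -0.70037314]), array([[ 0.66150213,  0.01127217],
       [ 0.62901722, -0.02110176],
       [ 0.59626187, -0.05324038],
       [ 0.56324456, -0.0851408 ]]), np.float64(0.9975351515160199))
in frame 0.6277 -0.1945 0.2305 tool delta [-0.5887 -0.3342  0.1511] turn 0.369 F [ 1.09  0.12 -0.  ] 0.1
ex,ey in tool [ 0.933  0.361 -0.001] [ 0.361 -0.933  0.001]
top0 [317.01724138 188.9137931 ] [0.68376052 0.03384854] (np.float64(-0.061296774603630165), np.float64(-0.10051683090233936))
side0 [354.62857143 238.88571429] [0.68677858 0.03219279] (np.float64(-0.06459238300180865), np.float64(-0.10151140854455734))
[344.24 242.48] 25 [0.64874799 0.02136753] (np.float64(-0.045683598029135644), np.float64(-0.0667843348580406))
[342.95 251.4 ] 40 [ 0.62271417 -0.00925555] (np.float64(-0.04930825312109264), np.float64(-0.026754412462702788))
[337.59459459 262.94594595] 37 [ 0.58513746 -0.04187699] (np.float64(-0.04627496756284563), np.float64(0.022914151254658607))
[335.11111111 274.93333333] 45 [ 0.55466221 -0.07597618] (np.float64(-0.04927013485065396), np.float64(0.0685488445803095))
top [0.64702925 0.02250577] (np.float64(-0.04366739554126271), np.float64(-0.0663547302162189))
top [ 0.61940798 -0.00592296] (np.float64(-0.04461396673479617), np.float64(-0.0267285899906493))
top [ 0.58166552 -0.03982974] (np.float64(-0.04238203579868241), np.float64(0.02395850158174007))
top [ 0.54946274 -0.07202188] (np.float64(-0.04280608048673311), np.float64(0.06949061840176567))
```

Careful with the scale: shifts go in shares of 50 mm and turns go in shares of 2 pi rad. That gives: -0.042 m is -0.84, -0.024 m is -0.48.

shift_gripper(
  offsets=[
    {"aperture": 0, "d": [-0.84, -0.48, 0]},
    {"aperture": 0, "d": [-0.84, -0.48, 0]},
    {"aperture": 0, "d": [-0.84, -0.48, 0]},
    {"aperture": 0, "d": [-0.84, -0.48, 0]},
    {"aperture": 0, "d": [-0.84, -0.48, 0]},
    {"aperture": 0, "d": [-0.84, -0.48, 0]},
    {"aperture": 0, "d": [-0.84, -0.48, 0]},
    {"aperture": 0, "d": [-0.84, -0.48, 0]},
  ],
)

```text
clock: 0.9
position: [0.4958, 0.2765, 0.2311]
orientation: [-0.0, 0.211, 0.977, -0.0]
ft_force: [0.6, -0.4, 0.1]
finger_gap: 0.0003
grasp_force: 0.0
```

shift_gripper(
  offsets=[
    {"aperture": 0, "d": [-0.84, -0.48, 0]},
    {"aperture": 0, "d": [-0.84, -0.48, 0]},
    {"aperture": 0, "d": [-0.84, -0.48, 0]},
    {"aperture": 0, "d": [-0.84, -0.48, 0]},
    {"aperture": 0, "spin": 0.0191},
    {"aperture": 0, "spin": 0.0191},
    {"aperture": 0, "spin": 0.0191},
    {"aperture": 0},
  ],
)

```text
clock: 1.7
position: [0.6082, 0.1215, 0.2308]
orientation: [-0.0, 0.383, 0.924, -0.0]
ft_force: [-0.2, 0.1, 0.7]
finger_gap: -0.0002
grasp_force: 0.0
```

Run:
```python
from h import *
from rig import env
goto(env.state(),-.042,-.095,.08)
s=env.state();w=env.get_image("wrist");np.savez("w0.npz",pos=s["position"],q=s["orientation"],**w);print(w["mount"],w["fx"])
cv2.imwrite("pics/w0.png",w["image"][:,:,::-1])
```

```text
in frame 0.0541 -0.108 0.2308 tool delta [-0.0961 -0.0136  0.1508] turn 0.008 F [-0.22  0.15  0.66] 1.7
ex,ey in tool [1.    0.008 0.   ] [ 0.008 -1.     0.001]
[[-4.60210850e-04 -9.54878441e-01 -2.96996551e-01  7.67471212e-02]
 [ 9.99999691e-01 -6.28629700e-04  4.71568574e-04 -1.59750183e-03]
 [-6.36991517e-04 -2.96996242e-01  9.54878435e-01 -1.42457644e-01]
 [ 0.00000000e+00  0.00000000e+00  0.00000000e+00  1.00000000e+00]] 398.2676252506507
```

View pics/w0.png

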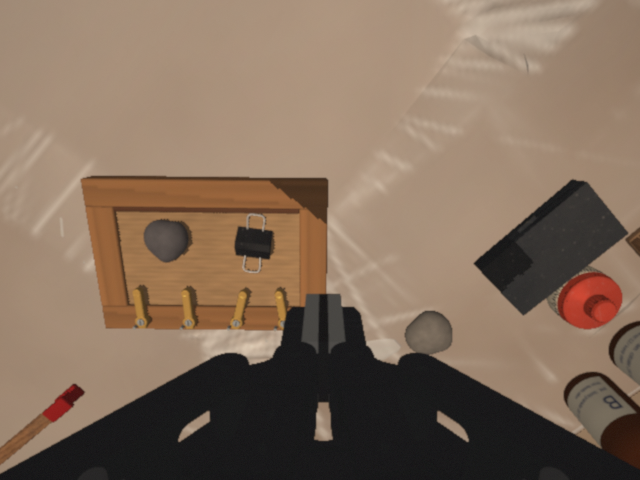

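The wrist view shows the pivots near (141,323), (188,323) and (236,323); the fingertip pair at (306–341, 294+) hides button 1's pivot. Next I'll refine from these pixels.

Add to h.py:
```python
def wray(n):
    w=dict(np.load(n));T=np.eye(4);T[:3,:3]=R.from_quat(np.roll(w["q"],-1)).as_matrix();T[:3,3]=w["pos"]
    w["cam_to_world"]=T@w["mount"];return w
```

Run:
```python
from h import *
w=wray("w0.npz");im=w["image"]
hsv=cv2.cvtColor(im,cv2.COLOR_RGB2HSV);O,ex,ey,P,L=frame()
g=cv2.inRange(hsv,(0,0,90),(179,110,255));g[:312]=0;g[331:]=0;g[:,:130]=0;g[:,275:]=0
k,l,s,c=cv2.connectedComponentsWithStats(g)
for i in range(1,k):
    if 6<s[i,4]<200: p=ray(w,*c[i],.031)[:2]-O;print(c[i].round(1),s[i],p@ex,p@ey)
for u,v in[(83,178),(328,178),(327,209),(107,328)]: p=ray(w,u,v,.022)[:2]-O;print(u,v,p@ex,p@ey)
cv2.imwrite("pics/w0c.png",cv2.resize(im[275:340,90:350,::-1],None,fx=3,fy=3,interpolation=cv2.INTER_CUBIC))
```

```text
[140.  322.1] [137 319   7   7  40] -0.0604979682604498 0.06881301331388452
[187.9 322.6] [185 320   7   6  36] -0.0607189506506649 0.022848623696371025
[235.7 322.9] [232 320   8   7  41] -0.06070188748851184 -0.023200606951540605
83 178 0.07646856665973084 0.10541206070084236
328 178 0.07811959485824217 -0.11061611474911338
327 209 0.05015196314563309 -0.11003093817267111
107 328 -0.07237554282445473 0.10706550211133435
```

View pics/w0c.png

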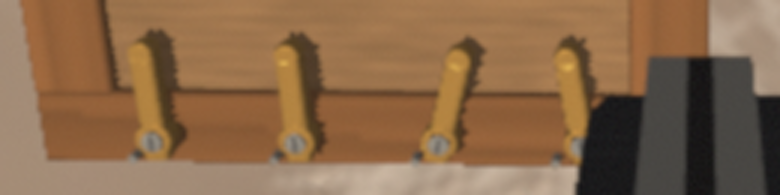

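In the tool's units: 0.04 m is 0.8, -0.007 m is -0.14, 0.008 rad / 6.2832 = 0.0013.

shift_gripper(
  offsets=[
    {"aperture": 0, "d": [-0.64, -0.14, 0.4], "spin": 0.0013},
    {"aperture": 0, "d": [-0.64, -0.14, 0.6]},
    {"aperture": 0, "d": [-0.62, -0.132, 0.6]},
    {"aperture": 0, "d": [0, 0, 0.8]},
    {"aperture": 0, "d": [0, 0, 0.6]},
    {"aperture": 0},
  ],
)

```text
clock: 2.35
position: [0.6568, 0.0393, 0.0766]
orientation: [-0.004, 0.385, 0.923, -0.002]
ft_force: [-2.0, -0.2, -0.0]
finger_gap: 0.0006
grasp_force: 0.0
```

Run:
```python
from h import *
from rig import env
goto(env.state(),-.041,-.088,.0255)
s=env.state();w=env.get_image("wrist");np.savez("w1.npz",pos=s["position"],q=s["orientation"],**w)
cv2.imwrite("pics/w1.png",w["image"][:,:,::-1])
```

```text
in frame -0.0385 -0.0851 0.0766 tool delta [-0.0028  0.0032  0.051 ] turn 0.004 F [-2.   -0.16 -0.03] 2.35
ex,ey in tool [1.    0.004 0.006] [ 0.004 -1.     0.007]
```

View pics/w1.png

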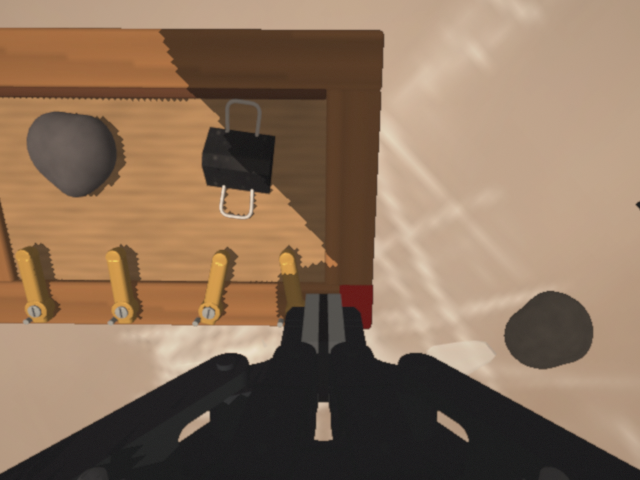

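The wrist view shows the fingertip over the corner beside button 1. The pivots of buttons 4, 3 and 2 are near (36,312), (122,312) and (212,312). Next: let the arm settle, then measure again.

shift_gripper(
  offsets=[
    {"aperture": 0},
    {"aperture": 0},
    {"aperture": 0},
  ],
)

```text
clock: 2.7
position: [0.6619, 0.0398, 0.0833]
orientation: [0.001, 0.386, 0.922, 0.001]
ft_force: [-0.2, 0.1, 0.0]
finger_gap: -0.0
grasp_force: 0.0
```

Run:
```python
from h import *
from rig import env
O,ex,ey,P,L=frame()
goto(env.state(),-.041,-.088,.0255)
s=env.state();W=env.get_image("wrist");np.savez("w2.npz",pos=s["position"],q=s["orientation"],**W)
for n in("w1.npz","w2.npz"):
    w=wray(n);im=w["image"]
    hsv=cv2.cvtColor(im,cv2.COLOR_RGB2HSV)
    g=cv2.inRange(hsv,(0,0,90),(179,90,255));g[:303]=0;g[320:]=0;g[:,:20]=0;g[:,260:]=0
    k,l,st,c=cv2.connectedComponentsWithStats(g)
    for i in range(1,k):
        if 15<st[i,4]<300: p=ray(w,*c[i],.031)[:2]-O;print(n,c[i].round(1),st[i],p@ex,p@ey)
```

```text
in frame -0.0418 -0.089 0.0833 tool delta [ 0.0009 -0.0012  0.0578] turn 0.002 F [-0.21  0.1   0.02] 2.7
ex,ey in tool [ 1.     0.002 -0.002] [ 0.002 -1.    -0.002]
w1.npz [ 34. 311.] [ 28 306  13  11 121] -0.06039268393062232 0.06865600373442941
w1.npz [121.  311.9] [115 307  13  11 117] -0.060632384422981994 0.022815030888514273
w1.npz [208.2 312.4] [202 307  13  12 122] -0.060631417749706214 -0.02307811506305198
w2.npz [ 32.5 304.1] [ 27 303  12   4  33] -0.062379137291943845 0.06863819478618947
w2.npz [117.6 304.2] [112 303  12   4  37] -0.062494741051744976 0.022917602529582887
w2.npz [202.9 304.4] [197 303  12   5  40] -0.06256537551831692 -0.022950319737322082
```

In the tool's units: 0.01 m is 0.2, 0.008 m is 0.16.

shift_gripper(
  offsets=[
    {"aperture": 0, "d": [0, 0, 0.16]},
    {"aperture": 0, "d": [0, 0, 0.2]},
    {"aperture": 0, "d": [0, 0, 0.2]},
    {"aperture": 0, "d": [0, 0, 0.16]},
    {"aperture": 0, "d": [0, 0, 0.08]},
    {"aperture": 0},
    {"aperture": 0},
    {"aperture": 0},
  ],
)

```text
clock: 3.55
position: [0.6611, 0.0394, 0.0417]
orientation: [0.0, 0.387, 0.922, 0.0]
ft_force: [0.5, -0.1, -0.2]
finger_gap: -0.0001
grasp_force: 0.0
```

Run:
```python
from h import *
from rig import env
goto(env.state(),-.0406,-.088,.0255)
```

```text
in frame -0.0414 -0.0882 0.0417 tool delta [ 0.0008 -0.0003  0.0162] turn 0.001 F [ 0.47 -0.08 -0.2 ] 3.55
ex,ey in tool [ 1.     0.001 -0.001] [ 0.001 -1.    -0.001]
```

In the tool's units: 0.005 m is 0.1, 0.004 m is 0.08.

shift_gripper(
  offsets=[
    {"aperture": 0, "d": [0.016, 0, 0.08]},
    {"aperture": 0, "d": [0, 0, 0.1]},
    {"aperture": 0, "d": [0, 0, 0.08]},
    {"aperture": 0, "d": [0, 0, 0.04]},
    {"aperture": 0, "d": [0, 0, 0.02]},
    {"aperture": 0},
    {"aperture": 0},
  ],
)

```text
clock: 4.25
position: [0.6602, 0.04, 0.0254]
orientation: [0.0, 0.387, 0.922, 0.0]
ft_force: [0.4, 0.7, -0.1]
finger_gap: -0.0002
grasp_force: 0.0
```

Run:
```python
from h import *
from rig import env
goto(env.state(),-.0406,-.088,.0255)
```

```text
in frame -0.0404 -0.088 0.0254 tool delta [-0.0002 -0.     -0.0001] turn 0.001 F [ 0.43  0.66 -0.05] 4.25
ex,ey in tool [ 1.     0.001 -0.   ] [ 0.001 -1.    -0.   ]
```

In the tool's units: -0.007 m is -0.14, -0.005 m is -0.1.

shift_gripper(
  offsets=[
    {"aperture": 0, "d": [0, -0.06, 0]},
    {"aperture": 0, "d": [0, -0.1, 0]},
    {"aperture": 0, "d": [0, -0.12, 0]},
    {"aperture": 0, "d": [0, -0.14, 0]},
    {"aperture": 0, "d": [0, -0.14, 0]},
    {"aperture": 0, "d": [0, -0.12, 0]},
    {"aperture": 0, "d": [0, -0.08, 0]},
    {"aperture": 0},
  ],
)

```text
clock: 5.05
position: [0.6325, 0.0125, 0.0253]
orientation: [-0.0, 0.387, 0.922, -0.0]
ft_force: [0.2, 0.2, -0.0]
finger_gap: 0.0
grasp_force: 0.0
```

Run:
```python
from h import *
from rig import env
s=env.state();goto(s,-.0406,-.05,.0255)
W=env.get_image("wrist");np.savez("w3.npz",pos=s["position"],q=s["orientation"],**W)
cv2.imwrite("pics/w3.png",W["image"][200:400,100:500,::-1])
t=env.get_image("top");cv2.imwrite("pics/t3.png",cv2.resize(t["image"][175:295,265:395,::-1],None,fx=5,fy=5,interpolation=cv2.INTER_CUBIC))
```

```text
in frame -0.0406 -0.049 0.0253 tool delta [ 0.      0.001  -0.0002] turn 0.0 F [ 0.2   0.23 -0.01] 5.05
ex,ey in tool [1. 0. 0.] [ 0.    -1.     0.001]
```

View pics/w3.png

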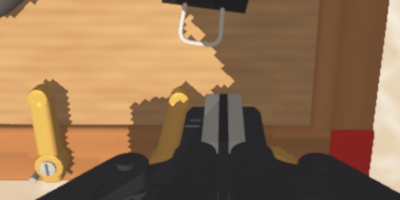

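Button 1's tip is gone from the board: its boss shows at crop (288,155) and the bar is hidden behind the finger. Button 2's tip is just ahead at (178,98). The sweep continues.

In the tool's units: -0.008 m is -0.16, -0.007 m is -0.14.

shift_gripper(
  offsets=[
    {"aperture": 0, "d": [0, -0.08, 0]},
    {"aperture": 0, "d": [0, -0.12, 0]},
    {"aperture": 0, "d": [0, -0.14, 0]},
    {"aperture": 0, "d": [0, -0.14, 0]},
    {"aperture": 0, "d": [0, -0.16, 0]},
    {"aperture": 0, "d": [0, -0.16, 0]},
    {"aperture": 0, "d": [0, -0.12, 0]},
    {"aperture": 0},
  ],
)

```text
clock: 5.95
position: [0.5993, -0.0202, 0.0253]
orientation: [-0.0, 0.387, 0.922, -0.0]
ft_force: [0.4, 0.2, 0.2]
finger_gap: 0.0
grasp_force: 0.0
```

Run:
```python
from h import *
from rig import env
s=env.state();goto(s,-.0406,-.003,.0255)
W=env.get_image("wrist");np.savez("w4.npz",pos=s["position"],q=s["orientation"],**W)
t=env.get_image("top");b=env.get_image("side")
A=np.hstack([cv2.resize(W["image"][220:370,170:500],(800,364)),])
B=cv2.resize(b["image"][215:305,260:380],(312,234),interpolation=cv2.INTER_CUBIC);C=cv2.resize(t["image"][175:265,285:405],(312,234),interpolation=cv2.INTER_CUBIC)
D=np.zeros((234,800,3),np.uint8);D[:,:312]=B;D[:,400:712]=C
cv2.imwrite("pics/m4.png",np.vstack([A,D])[:,:,::-1])
```

```text
in frame -0.0407 -0.0024 0.0253 tool delta [ 0.0001  0.0006 -0.0002] turn -0.0 F [0.42 0.21 0.24] 5.95
ex,ey in tool [ 1. -0.  0.] [-0.    -1.     0.001]
```

View pics/m4.png

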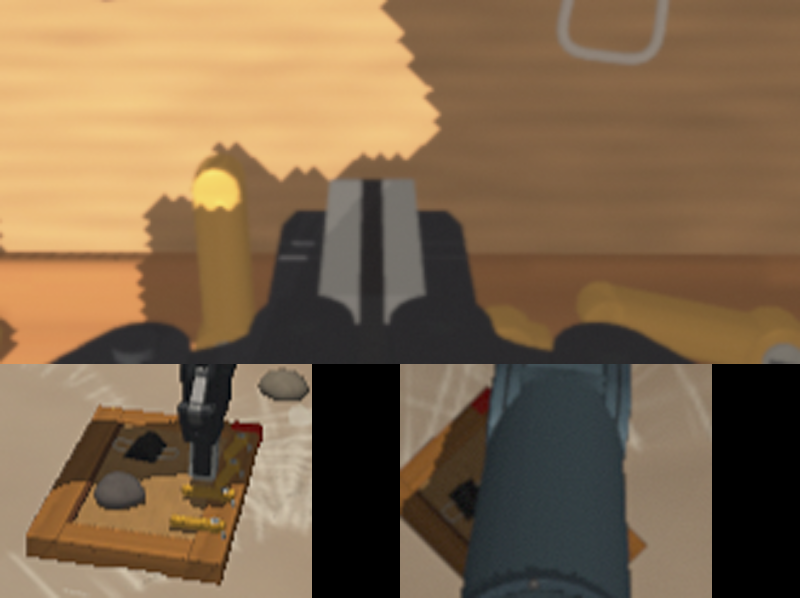

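Button 1 lies almost along its rail. Its upper edge runs (600,282)–(785,308), about 0.14 rad off, so it stands at about 1.43 rad. Button 2's tip is tucked behind the finger at (510,310), button 3 is still square at (220,200), and the frame has not moved. Continuing past buttons 3 and 4.

In the tool's units: -0.008 m is -0.16, -0.007 m is -0.14.

shift_gripper(
  offsets=[
    {"aperture": 0, "d": [0, -0.08, 0]},
    {"aperture": 0, "d": [0, -0.12, 0]},
    {"aperture": 0, "d": [0, -0.14, 0]},
    {"aperture": 0, "d": [0, -0.14, 0]},
    {"aperture": 0, "d": [0, -0.16, 0]},
    {"aperture": 0, "d": [0, -0.16, 0]},
    {"aperture": 0, "d": [0, -0.12, 0]},
    {"aperture": 0},
  ],
)

```text
clock: 6.9
position: [0.5665, -0.0524, 0.0253]
orientation: [-0.0, 0.387, 0.922, -0.0]
ft_force: [0.2, -0.6, -0.5]
finger_gap: 0.0002
grasp_force: 0.0
```

shift_gripper(
  offsets=[
    {"aperture": 0, "d": [0, -0.08, 0]},
    {"aperture": 0, "d": [0, -0.12, 0]},
    {"aperture": 0, "d": [0, -0.14, 0]},
    {"aperture": 0, "d": [0, -0.16, 0]},
    {"aperture": 0, "d": [0, -0.16, 0]},
    {"aperture": 0, "d": [0, -0.16, 0]},
    {"aperture": 0, "d": [0, -0.16, 0]},
    {"aperture": 0, "d": [0, -0.1, 0]},
  ],
)

```text
clock: 7.7
position: [0.5281, -0.0899, 0.0253]
orientation: [-0.0, 0.387, 0.922, -0.0]
ft_force: [0.7, 0.1, 0.6]
finger_gap: 0.0002
grasp_force: 0.1
```

shift_gripper(
  offsets=[
    {"aperture": 0},
    {"aperture": 0},
  ],
)

```text
clock: 7.9
position: [0.529, -0.089, 0.0253]
orientation: [0.0, 0.387, 0.922, 0.0]
ft_force: [0.5, 1.4, -0.6]
finger_gap: -0.0001
grasp_force: 0.0
```

Run:
```python
from h import *
from rig import env
s=env.state();goto(s,-.0406,.1,.0255)
```

```text
in frame -0.0406 0.0959 0.0253 tool delta [ 0.     -0.0041 -0.0002] turn 0.001 F [ 0.5   1.42 -0.6 ] 7.9
ex,ey in tool [ 1.     0.001 -0.   ] [ 0.001 -1.    -0.   ]
```

In the tool's units: -0.03 m is -0.6, -0.02 m is -0.4.

shift_gripper(
  offsets=[
    {"aperture": 0, "d": [0.02, 0, -0.08]},
    {"aperture": 0, "d": [0.04, 0, -0.2]},
    {"aperture": 0, "d": [0.2, 0, -0.4]},
    {"aperture": 0, "d": [0.4, 0, -0.6]},
    {"aperture": 0, "d": [0.6, 0, -0.6]},
    {"aperture": 0, "d": [0.6, 0, -0.6]},
    {"aperture": 0, "d": [0.4, 0, -0.2]},
    {"aperture": 0},
  ],
)

```text
clock: 8.7
position: [0.4492, -0.006, 0.1614]
orientation: [0.001, 0.385, 0.923, 0.001]
ft_force: [-0.0, 0.7, 0.6]
finger_gap: 0.0
grasp_force: 0.0
```

shift_gripper(
  offsets=[
    {"aperture": 0},
    {"aperture": 0},
    {"aperture": 0},
  ],
)

```text
clock: 9.0
position: [0.4499, -0.0092, 0.1588]
orientation: [-0.0, 0.387, 0.922, -0.0]
ft_force: [0.1, -0.4, -0.1]
finger_gap: 0.0002
grasp_force: 0.0
```

```bash
python3 - <<'E'
from h import *
from rig import env
s=env.state();goto(s,-.0406,.1,.0255)
W=env.get_image("wrist");cv2.imwrite("pics/w5.png",W["image"][:,:,::-1])
E
```

```text
in frame 0.0718 0.0966 0.1588 tool delta [-0.1124 -0.0033  0.1333] turn -0.0 F [ 0.06 -0.39 -0.06] 9.0
ex,ey in tool [ 1. -0.  0.] [-0.    -1.     0.001]
```

View pics/w5.png

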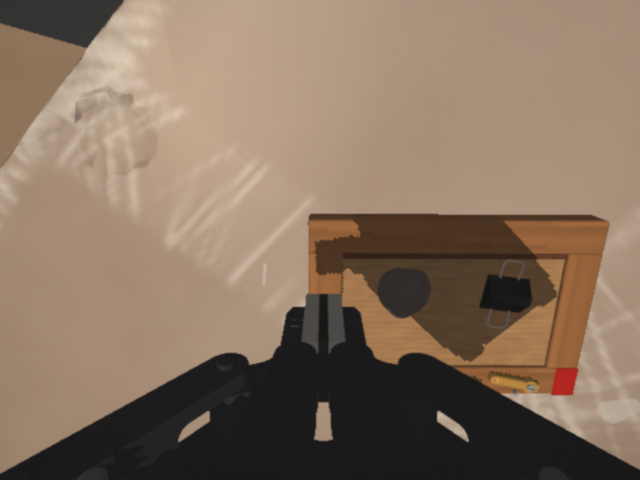

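The gripper hides buttons 2–4, while button 1 lies along its rail at (515,382). I'll shift back to see the whole row.

In the tool's units: -0.03 m is -0.6, -0.025 m is -0.5.

shift_gripper(
  offsets=[
    {"aperture": 0, "d": [-0.2, 0, 0]},
    {"aperture": 0, "d": [-0.5, 0, -0.2]},
    {"aperture": 0, "d": [-0.6, 0, -0.2]},
    {"aperture": 0, "d": [-0.6, 0.2, -0.2]},
    {"aperture": 0, "d": [-0.4, 0.2, 0]},
    {"aperture": 0, "d": [-0.2, 0.2, 0]},
    {"aperture": 0},
    {"aperture": 0},
  ],
)

```text
clock: 9.85
position: [0.5582, -0.077, 0.1887]
orientation: [-0.001, 0.387, 0.922, -0.0]
ft_force: [0.1, 0.3, -0.7]
finger_gap: 0.0001
grasp_force: 0.0
```

Run:
```python
from h import *
from rig import env
s=env.state();goto(s,-.0406,.1,.0255)
W=env.get_image("wrist");cv2.imwrite("pics/w6.png",W["image"][:,:,::-1])
```

```text
in frame -0.0525 0.0668 0.1887 tool delta [ 0.0118 -0.033   0.1632] turn 0.001 F [ 0.14  0.27 -0.66] 9.85
ex,ey in tool [1.    0.001 0.001] [ 0.001 -1.     0.001]
```

View pics/w6.png

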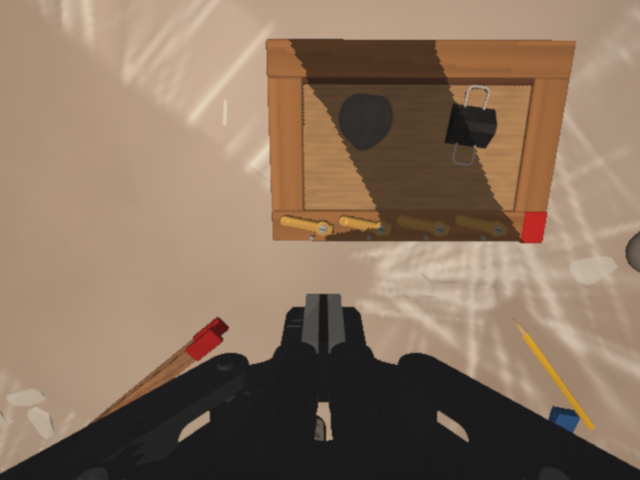

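All four buttons lie over the rail, at v ≈ 220–230. Now to measure their angles.

Run:
```python
from h import *
from rig import env
s=env.state();W=env.get_image("wrist");np.savez("w6.npz",pos=s["position"],q=s["orientation"],**W)
w=wray("w6.npz");O,ex,ey,P,L=frame();hsv=cv2.cvtColor(w["image"],cv2.COLOR_RGB2HSV)
for lo in((18,110,60),(19,150,60)):
    m=cv2.inRange(hsv,lo,(35,255,255));m[:212]=0;m[240:]=0;m[:,:275]=0;m[:,515:]=0
    k,l,st,c=cv2.connectedComponentsWithStats(m)
    for i in range(1,k):
        if st[i,4]>60:
            pts=np.array([ray(w,u,v,.0295)[:2]-O for v,u in np.argwhere(l==i)]);q=np.c_[pts@ex,pts@ey].astype(np.float32)*1e3
            vx,vy,_,_=cv2.fitLine(q,cv2.DIST_L2,0,.1,.01).ravel();print(st[i],q.mean(0).round(1),"angle",np.arctan2(abs(vy),vx*np.sign(vy)).round(3))
```

```text
[281 217  41  16 199] [-56.5  85.5] angle 1.381
[342 217  36  17 184] [-56.3  40.2] angle 1.339
[398 216  38  18 149] [-56.1  -4.9] angle 1.341
```

All four buttons measure about 1.34–1.38 rad (button 1 has the same slope in the picture), the frame hasn't moved, and the arm is clear. Handing in.

```bash
python3 -c "
from rig import env
print(env.hand_in())"
```

```text
the job is handed in; nothing more can be done
None
```

I pushed all four turn buttons off the board in order with one light sweep and handed the job in. Buttons 2–4 measured about 1.34–1.38 rad against the 1.25 limit (button 1 judged by eye to lie the same), the frame, pebble and clip look undisturbed, and the hand-in gave no verdict.

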